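# Pack a glass slug down the storage tube

## Task

Load the loose slim black glass slug into the upright clear tube, on top of the first slug that is stuck part-way down. Take the wooden-handled steel rod from its block, push both slugs down the tube with it until they bottom out, finish with a steady firm press of about 15 N for a second (never load the glass tube or its contents with more than 25 N), then stand the rod back in its block. Leave the thick glass stub and the jar where they are.

Things in the scene. Friction and masses are not known exactly. Their poses are not given: they have to be found in the camera images.
- slug_center (a point): The loose slim slug: a solid black glass cylinder, 22 mm diameter, 36 mm long, about 35 g, standing upright on the bench. This point is its centre, half-way up (18 mm above its underside); z is its axis.
- stub_center (a point): Bystander: a thicker, shorter black glass cylinder, 38 mm diameter, 30 mm tall, standing on the bench; too thick for the tube. This point is its centre.
- jar_center (a point): Bystander: closed clear glass jar with metal lid, 56 mm diameter, 75 mm tall. This point is its centre, half-way up.
- tube: Upright clear glass tube fixed to the bench on a round dark metal foot (90 mm diameter, 14 mm high); origin at the centre of the foot's underside, z up along the bore. Outer diameter 31 mm, bore 25 mm; the last 14 mm flare to a 33 mm opening (39 mm outside) at the rim, 120 mm above the bench.
- tube_mouth (a point): Centre of the tube's rim, on the bore axis, 120 mm above the bench. The loose slug slides freely down the bore until it rests on the first one. Fully home, the loose slug's top lies 38 to 56 mm below this point (64 to 82 mm above the bench).
- rod_grip (a point): Packing rod, 172 mm long, about 160 g, standing upright in its block: steel shaft 14 mm diameter, 120 mm long, chamfered foot; wooden handle 24 mm diameter, 52 mm long on top. This point is on the axis in the middle of the handle, 146 mm above the foot's end, 26 mm below the top; z points up the rod to the handle's top. It lifts straight out of the block.
- rod_tip (a point): Centre of the rod's flat foot (its lower end, the end that pushes).
- holder_mouth (a point): Dark wooden block, 75 by 75 by 60 mm, fixed to the bench, with one upright round hole, 17 mm diameter, chamfered 3 mm at the mouth, 50 mm deep, in the middle of its top. This point is the centre of the hole's mouth, 60 mm above the bench. The rod stands in it with its foot on the hole's floor, 10 mm above the bench.
- tube_floor (a point): Bore axis, 14 mm above the bench. A cork pad of unknown thickness, its top 0 to 18 mm above this point, closes the tube. A first black slug (24 mm diameter, 14 mm high, rubber-ringed, stays where it is left) sits in the bore, its underside 22 to 32 mm above the pad. Sliding it down takes a steady 6 N or so; at the pad it stops, the cork yields 1 mm per 10 N and the force climbs.
Things that resemble listed ones, but are neither listed nor needed, are in the scene too. Of the things that look like the part that bears holder_mouth, the middle-sized one is meant.

How it is judged (in metres and radians):
On the way, in this order (a step that is already met when the one before it is completed fails the run):
1. the slim slug is down inside the tube, resting on the first slug (horizontal distance between slug_center and tube_mouth below 0.005 m and height (world z) of slug_center below 0.1 m and contact force between slug and the fingers below 0.1 N), for 0.1 s.
2. the slugs have bottomed out and are pressed firmly by the rod: more than 10 N on the slug while it no longer moves (contact force between rod and slug above 10 N and linear speed of slug below 0.004 m/s and horizontal distance between slug_center and tube_mouth below 0.005 m and height (world z) of slug_center below 0.066 m), for 0.3 s.
At the end, for the whole second after the job is handed in: The slim slug is in the tube, its centre within 5 mm of the axis and no higher than 66 mm above the bench (home); the rod stands at rest in its block, foot within 4 mm of the hole's floor, leaning less than 0.15 rad (horizontal distance between slug_center and tube_mouth below 0.005 m and height (world z) of slug_center below 0.066 m and horizontal distance between rod_tip and holder_mouth below 0.008 m and height (world z) of rod_tip below 0.014 m and angle between rod_grip's own z axis and vertical below 0.15 rad and linear speed of each of rod, slug below 0.02 m/s); the robot touches nothing.
It fails at once if the glass tube or its contents loaded with more than 25 N (contact force between tube and anything else above 25 N or contact force between rod and slug above 25 N).
It fails at once if the thick stub is disturbed by more than 20 mm (distance of stub_center from where it was at the start of the episode above 0.02 m).
It fails at once if the jar is disturbed by more than 20 mm (distance of jar_center from where it was at the start of the episode above 0.02 m).
It also fails if it takes over 72 s, if anything falls off the work surface, if the arm or the gripper's body presses on something with over 40 N, if the wrist force passes 120 N, or if a joint passes its speed limit or range.

## Robot

A 6-joint arm with a two-finger parallel gripper is mounted at the origin on the work surface. World frame = base frame: x ahead of the robot, y to its left, z up, the work surface at z = 0. Lengths are in m, angles in degrees, forces in N, time in s.
With the tool pointing down it reaches from about 0.4 to 0.825 m from the base axis. Payload 7 kg.
Tool frame: the origin (TCP) lies at the very end of the fingers, on their centre line; the grasp point (between the pads) lies 19 mm behind it; z points along the fingers, y is the direction in which the jaws open and shut (so a half turn about z gives the same grasp; the last joint's range is limited). The gripper opens to 88 mm and grips with 3 to 60 N. Pads are 19 mm wide; open, the fingers measure 130 mm over their backs; the gripper's body (78 mm by 193 mm) begins 47 mm behind the grasp point.
Start: joints at [89.731, 20.546, 0.682, 0, -70.136, -16.507], TCP at [0.195, 0.646, 0.227] pointing down, gripper open.
Joint ranges: [-176.03, 176.03], [-82.01, 121.73], [-58.28, 71.71], [-173.87, 95.51], [-174.79, -0.11], [-173.66, 173.66]. Speed limits (degrees/s): [136.94, 136.94, 172.46, 180, 180, 180].

## Interface

Orientations are given as [roll, pitch, yaw] about the fixed x, y, z axes, in that order (R = Rz(yaw) Ry(pitch) Rx(roll)).
In Python, from plant import ctrl gives the robot as it stands.
- The arm moves only by the tool move_arm, never from a script. Its argument "increments" is a list of rows, each a list of 2 entries, a list of its own where there are three numbers: the shift along the world's x, y, z in mm, then the turn about the world's z in rad. A call has exactly 8 rows; each row shifts and turns the pose as measured when the row begins; what a row does not reach is not made up. A row lasts 1/10 s, in which the tool goes at most 50 mm and 8.59 degrees, less where a joint would pass 70% of its speed; a pose out of reach is approached as far as the arm can. A call with a gripper value outside its range is refused whole. "jaw" is the gripper command: -1 is shut, 1 is fully open, values between are in proportion, set as the call begins (left out, the last holds). The fingers move at their own pace and stop on an object; the grip force is fixed at half the most. Time passes only in rows, so rows that do not move let the fingers close, or fill a call up. It gives the time, the measured TCP pose, the force and the opening at its end, in the units of the state.
- ctrl.get_obs(): the state, without advancing time (a new reading comes with each control period).
- ctrl.snapshot(name): name is "scene" or "top"; returns a dict with "color" (420x560x3 uint8, red, green, blue), "fx", "fy", "cx", "cy" (pixels), "D" ([k1, k2, p1, p2, k3] as OpenCV has them; the pictures are not rectified), "R" (3x3) and "t" (3): a world point X has camera coordinates R X + t. Camera axes: x right, y down, z forward; pixel columns grow to the right and rows downward; lengths in m; the calibration is good to about 2 mm. A picture is of the moment at which its call begins. There is no depth.
- ctrl.close_job(): hands the job in, once; it reports no verdict.
The state is a dict: "clock": time; "joint_pos": joint angles; "qvel": joint speeds; "tau": joint torques, N m; "tool_pos": TCP position; "orientation": TCP orientation; "force": force on the tool from outside, world axes, zero at the start; "moment": the same for the moment, N m; "opening": finger opening in m.
Only numpy, scipy, OpenCV 4.12 (cv2) and the standard library are available. Lean on these libraries where they do the work, as an engineer would, in place of code of your own. Each camera call takes 0.05 s, during which the arm holds its last target.

## Working session

There is one attempt and no reset: what is moved stays moved. The work goes in short steps, Python scripts to look and compute and a tool call to move; the robot and the scene stay as the last step left them, time stands still between calls to the robot, and variables do not carry over. Pictures are saved under pics/ and viewed, and the job is handed in when it is done.

Besides the shell and the picture viewer there is one more tool, called as name(argument=value, ...), one argument or row to a line, values as JSON. move_arm: Moves the arm, as the interface text tells. Its arguments: {"type":"object","properties":{"increments":{"type":"array","items":{"type":"array"}},"jaw":{"type":"number"}},"required":["increments"]}

```bash
mkdir -p pics; ls
cat > h.py <<'E'
import numpy as np, cv2, pickle
from plant import ctrl
def snap(n,f):
    s=ctrl.snapshot(n); cv2.imwrite('pics/'+f+'.png',cv2.cvtColor(np.asarray(s['color']),cv2.COLOR_RGB2BGR)); pickle.dump(s,open('pics/'+f+'.pkl','wb')); return s
def load(f): return pickle.load(open('pics/'+f+'.pkl','rb'))
def K(s): return np.array([[s['fx'],0,s['cx']],[0,s['fy'],s['cy']],[0,0,1.]])
def ray(s,u,v):
    p=cv2.undistortPoints(np.array([[[u,v]]],float),K(s),np.array(s['D'],float))[0,0]
    R=np.array(s['R']);t=np.array(s['t']); return -R.T@t, R.T@np.array([p[0],p[1],1])
def plane(s,u,v,z):
    c,d=ray(s,u,v); return c+d*(z-c[2])/d[2]
def proj(s,X):
    return cv2.projectPoints(np.array(X,float).reshape(-1,1,3),cv2.Rodrigues(np.array(s['R'],float))[0],np.array(s['t'],float),K(s),np.array(s['D'],float))[0][:,0]
E
python3 - <<'E'
from h import *
for n in('scene','top'):
    s=snap(n,n+'0'); print(n,-np.array(s['R']).T@s['t'],s['fx'],s['D'])
print(ctrl.get_obs())
E
```

```text
pics
scene [0.88737332 0.46121156 0.61078731] 402.4558661851097 [-0.01097941  0.          0.          0.          0.        ]
top [0.41955883 0.04588816 0.87582534] 419.50727321903446 [0.03116338 0.         0.         0.         0.        ]
{'clock': 0.1, 'joint_pos': array([ 8.97314168e+01,  2.05869941e+01,  6.39965283e-01, -1.67533977e-02,
       -7.01357447e+01, -1.65065818e+01]), 'qvel': array([ 0.07067859, -0.07343912,  0.05861239,  0.01097005,  0.12425772,
        0.00017586]), 'tau': array([-1.64549092e-03, -5.84161985e+01,  2.93752527e+01,  7.01555774e+00,
        1.01978835e-02, -5.43457281e-05]), 'tool_pos': array([0.19472572, 0.64585703, 0.22573043]), 'orientation': array([ 1.79916163e+02, -8.41897683e-03, -1.67808628e+01]), 'force': array([-0.49363781,  0.32189637,  0.51856569]), 'moment': array([-0.00528326, -0.01906295, -0.02059095]), 'opening': 0.087783345869283}
```

View pics/scene0.png

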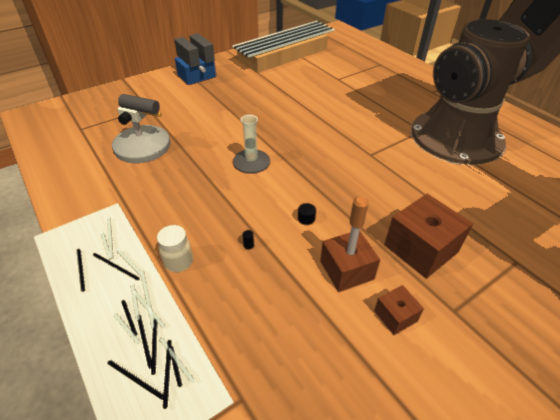

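View pics/top0.png

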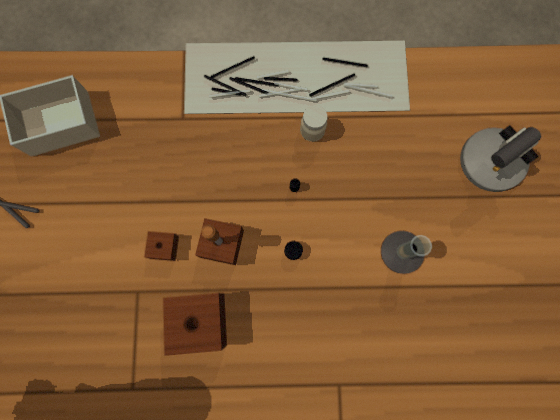

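The scene view shows the tube rim near (250,118), the slim slug near (248,240), the stub near (307,214), the jar near (174,248) and the rod in the middle block near (350,260). In the top view the slug is at (295,185), the tube foot at (403,252), its rim at (421,246) and the rod handle at (208,232). Next come enlarged crops.

Run:
```python
from h import *
def crop(f,x,y,w,h,k=8):
    im=cv2.imread(f'pics/{f}.png')[y:y+h,x:x+w]; return cv2.resize(im,(400,300),interpolation=cv2.INTER_CUBIC)
t=np.vstack([np.hstack([crop('top0',370,210,80,60),crop('top0',180,210,80,60)]),np.hstack([crop('scene0',210,110,80,60),crop('scene0',310,190,140,105)])])
cv2.imwrite('pics/c0.png',t)
t0=load('top0');s0=load('scene0')
for n,s,b in(('top0',t0,(283,172,24,24)),('scene0',s0,(236,226,24,28)),('top0',t0,(280,237,28,28))):
    g=cv2.cvtColor(cv2.imread(f'pics/{n}.png'),cv2.COLOR_BGR2GRAY)
    x,y,w,h=b; m=(g[y:y+h,x:x+w]<28).astype(np.uint8)
    k,l,st,c=cv2.connectedComponentsWithStats(m); i=1+np.argmax(st[1:,4]); ct=c[i]+[x,y]; print(n,st[i]+[x,y,0,0,0],ct, plane(s,*ct,.018))
g=cv2.cvtColor(cv2.imread('pics/top0.png'),cv2.COLOR_BGR2GRAY); print(g[174:198,284:308])
```

```text
top0 [290 179  10  13 107] [294.44859813 185.08411215] [0.64715189 0.00877252 0.018     ]
scene0 [243 231  10  18 146] [247.80821918 239.48630137] [0.64744419 0.00929398 0.018     ]
top0 [285 241  18  19 258] [293.31782946 250.0620155 ] [0.50979654 0.01439888 0.018     ]
[[104 108 107 106 106 108 107 108 107 109 109 110 108 110 108 109 109 109
  106 109 106 109 108 110]
 [107 109 110 107 109 105 108 109 108 109 109 110 109 109 109 110 111 109
  109 110 110 107 107 110]
 [106 109 110 108 107 108 105 109 108 111 110 108 110 110 109 109 110 111
  112 111 109 109 111 111]
 [108 108 107 110 108 110 110 106 111 109 109 110 110 112 108 109 108 106
  109 108 109 110 107 109]
 [107 106 106 108 109 107 108 106 107  77  65  67  62  91 108 109 106 105
  105 107 108 109 105 107]
 [104 106 107 108 110 105 104  79  56  36  15  20  26  44  72 101 103 101
  105 100 102 101 104 101]
 [107 104 105 104 104 105  91  37  11   4  12  17   2   0  24  74  98 100
  100  98  98  98  98  95]
 [105 106 107 105 103 102  54   2   6   3   0   4   1   2  10  32  93  93
   92  96  96  95  94  96]
 [ 97  99 102  97 10
[... 896 characters left out ...]
97  96  99  92  91  86  61  26   4   2   5  24  45  59  60  63  63
   92  90  91  90  91  95]
 [ 99 100 100  99  94  93  92  86  82  83  85  82  53  84  94  90  94  95
   98  99 101  96 102 102]
 [102  99  99  97  95  94  95  96  93  96  94  94  85  99  99 103  99  98
  101  96  97 103 100 101]
 [102 105 100  95  98  95  95  98  95  93  97  97  94  97 103 100 104  99
  104 102 100 101 101 100]
 [101 104 102  95  95  96  95  97  96  97  99  98  97 101 102 106 102 100
  103 102 102 101 104 100]
 [100 101  99  95  97  96  96  95  94  94  97  97  95 101 100 101  99  99
  102 102  99 101 102 101]
 [ 98 102  95  91  95  94  91  89  88  88  91  90  92  96  96  93  93  93
   94  96  91  91  97  95]]
```

View pics/c0.png

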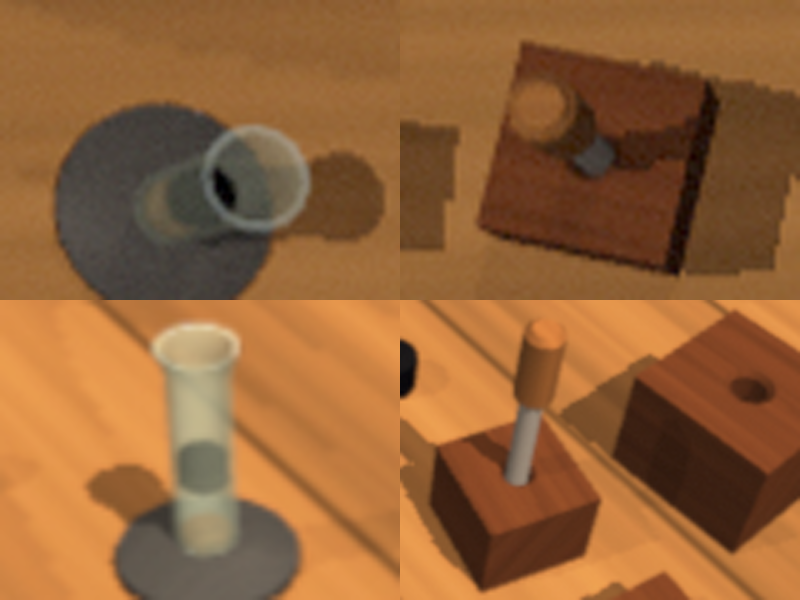

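Run:
```python
from h import *
t=load('top0');s=load('scene0')
q=lambda cx,cy,x,y,k:(cx+(x+.5)/k-.5,cy+(y+.5)/k-.5)
print('rim top',plane(t,*q(370,210,256,178,5),.12)); print('rim scene',plane(s,*q(210,110,196.5,48,5),.12))
# foot by mask
im=cv2.imread('pics/top0.png').astype(int); sat=im.max(2)-im.min(2)
m=((sat<22)&(im.max(2)<110)).astype(np.uint8); m[:, :375]=0;m[:,435:]=0;m[:220]=0;m[280:]=0
c=max(cv2.findContours(m,cv2.RETR_EXTERNAL,cv2.CHAIN_APPROX_NONE)[0],key=cv2.contourArea)
print(cv2.boundingRect(c))
# foot left/top/bottom extents: fit circle on plane z=.014 with left half points
P=np.array([plane(t,*p[0],.014)[:2] for p in c if p[0][0]<405])
A=np.c_[2*P,np.ones(len(P))];x=np.linalg.lstsq(A,(P**2).sum(1),rcond=None)[0];print('foot',x[:2],np.sqrt(x[2]+x[:2]@x[:2]))
print('handle top',plane(t,*q(180,210,142,103,5),.182))
k=140/400
print('handle scene',plane(s,*q(310,190,147,31,400/140),.182))
print('shaft at mouth scene',plane(s,*q(310,190,117,180,400/140),.06))
cs=[(122,42),(312,88),(278,272),(80,227)]
C=np.array([plane(t,*q(180,210,*c,5),.06) for c in cs]);print(C,C.mean(0),np.linalg.norm(np.diff(C,axis=0),axis=1))
cs=[(36,150),(140,118),(200,200),(93,233)]
C=np.array([plane(s,*q(310,190,*c,400/140),.06) for c in cs]);print(C,C.mean(0),np.linalg.norm(np.diff(C,axis=0),axis=1))
# pad, first slug from scene at tube axis plane
```

```text
rim top [ 0.50401347 -0.21240807  0.12      ]
rim scene [ 0.5044179  -0.21072896  0.12      ]
(382, 231, 43, 42)
foot [ 0.50293397 -0.20872884] 0.041701874889280253
handle top [0.52831255 0.16203592 0.182     ]
handle scene [0.52846587 0.16537145 0.182     ]
shaft at mouth scene [0.53189728 0.16871998 0.06      ]
[[0.57191957 0.19067429 0.06      ]
 [0.55222976 0.11584191 0.06      ]
 [0.48038692 0.12900805 0.06      ]
 [0.49921763 0.2057027  0.06      ]] [0.52593847 0.16030674 0.06      ] [0.07737941 0.07303931 0.07897256]
[[0.55782499 0.12188445 0.06      ]
 [0.48552656 0.13874904 0.06      ]
 [0.50074253 0.20876212 0.06      ]
 [0.57019838 0.19067333 0.06      ]] [0.52857311 0.16501723 0.06      ] [0.07423933 0.07164745 0.07177269]
```

move_arm(
  increments=[
    [[10, -14, 5], 0],
    [[20, -28, 5], 0],
    [[24, -34, 5], 0],
    [[24, -34, 5], 0],
    [[24, -34, 0], 0],
    [[24, -34, 0], 0],
    [[24, -34, 0], 0],
    [[24, -34, 0], 0],
  ],
)

```text
clock: 0.9
tool_pos: [0.3716, 0.3885, 0.2435]
orientation: [179.6, -0.1, -16.4]
force: [0.4, 0.2, 0.5]
opening: 0.0875
```

move_arm(
  increments=[
    [[24, -34, 0], 0],
    [[24, -34, 0], 0],
    [[24, -34, 0], 0],
    [[24, -34, 0], 0],
    [[24, -34, 0], 0],
    [[24, -34, 0], 0],
    [[24, -34, 0], 0],
    [[20, -28, 0], 0],
  ],
  jaw=0.1,
)

```text
clock: 1.7
tool_pos: [0.5634, 0.1035, 0.2457]
orientation: [179.7, -0.1, -16.5]
force: [-0.2, 0.8, 0.9]
opening: 0.048
```

move_arm(
  increments=[
    [[25, -28, 0], 0],
    [[25, -28, 0], 0],
    [[20, -23, -20], 0],
    [[10, -12, -30], 0],
    [[0, 0, -30], 0],
    [[0, 0, -30], 0],
    [[0, 0, -10], 0],
    [[0, 0, 0], 0],
  ],
)

```text
clock: 2.5
tool_pos: [0.6449, -0.0029, 0.1231]
orientation: [179.7, -0.1, -17.0]
force: [0.0, 1.1, 0.7]
opening: 0.048
```

move_arm(
  increments=[
    [[2, 8, -10], 0],
    [[0, 4, -20], 0],
    [[0, 0, -20], 0],
    [[0, 0, -10], 0],
    [[0, 0, 0], 0],
    [[0, 0, 0], 0],
    [[0, 0, 0], 0],
    [[0, 0, 0], 0],
  ],
)

```text
clock: 3.3
tool_pos: [0.6531, 0.0137, 0.0708]
orientation: [-179.9, -0.9, -16.8]
force: [-0.1, 1.0, -0.3]
opening: 0.0476
```

Run:
```python
from h import *
s=snap('scene','scene1');t=snap('top','top1')
a=cv2.imread('pics/scene1.png');b=cv2.imread('pics/top1.png')
cv2.imwrite('pics/c1.png',np.hstack([cv2.resize(a[150:300,180:330],(400,400)),cv2.resize(b[110:260,220:370],(400,400))]))
print(ctrl.get_obs()['tool_pos'])
```

```text
[0.65305239 0.01366819 0.07072645]
```

View pics/c1.png

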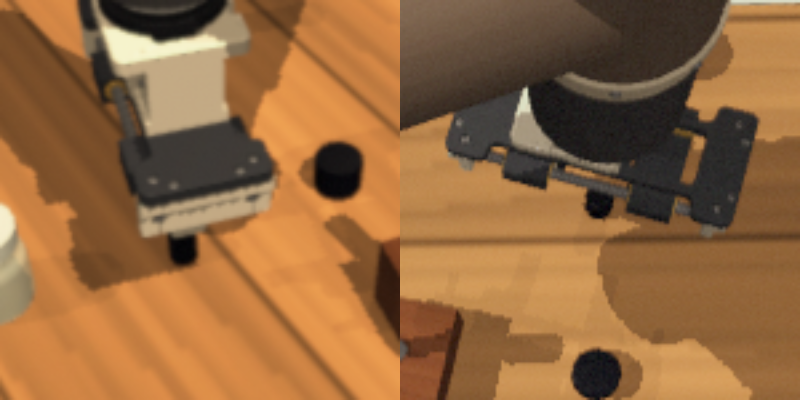

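The views show the gripper straddling the slug at the left-crop point (183,245). I'll correct a few mm in x and y and descend.

move_arm(
  increments=[
    [[-3, -2, -8], 0],
    [[-2, -2, -12], 0],
    [[0, 0, -12], 0],
    [[0, 0, -8], 0],
    [[0, 0, -4], 0],
    [[0, 0, 0], 0],
    [[0, 0, 0], 0],
    [[0, 0, 0], 0],
  ],
)

```text
clock: 4.2
tool_pos: [0.6467, 0.0087, 0.0218]
orientation: [-179.9, -0.8, -16.8]
force: [0.6, 0.1, 0.1]
opening: 0.0483
```

move_arm(
  increments=[
    [[0, 0, -4], 0],
    [[0, 0, -3], 0],
    [[0, 0, 0], 0],
    [[0, 0, 0], 0],
    [[0, 0, 0], 0],
    [[0, 0, 0], 0],
    [[0, 0, 0], 0],
    [[0, 0, 0], 0],
  ],
)

```text
clock: 5.0
tool_pos: [0.6476, 0.009, 0.0156]
orientation: [-179.9, -0.9, -16.8]
force: [-0.1, 0.6, 0.1]
opening: 0.048
```

move_arm(
  increments=[
    [[0, 0, 0], 0],
    [[0, 0, 0], 0],
    [[0, 0, 0], 0],
    [[0, 0, 0], 0],
    [[0, 0, 0], 0],
    [[0, 0, 0], 0],
    [[0, 0, 0], 0],
    [[0, 0, 0], 0],
  ],
  jaw=-1,
)

```text
clock: 5.8
tool_pos: [0.6477, 0.009, 0.0157]
orientation: [-179.9, -1.0, -16.8]
force: [0.3, 0.2, -0.1]
opening: 0.0213
```

move_arm(
  increments=[
    [[0, 0, 10], 0],
    [[0, 0, 25], 0],
    [[0, 0, 35], 0],
    [[0, 0, 35], 0],
    [[0, 0, 35], 0],
    [[0, 0, 25], 0],
    [[0, 0, 10], 0],
    [[0, 0, 0], 0],
  ],
)

```text
clock: 6.6
tool_pos: [0.6451, 0.0081, 0.2007]
orientation: [-179.9, -0.9, -16.8]
force: [-0.5, -0.1, -0.9]
opening: 0.0213
```

move_arm(
  increments=[
    [[-10, -15, 0], 0],
    [[-20, -30, 0], 0],
    [[-25, -40, 0], 0],
    [[-25, -40, 0], 0],
    [[-20, -30, 0], 0],
    [[-15, -20, 0], 0],
    [[-6, -10, 0], 0],
    [[0, 0, 0], 0],
  ],
)

```text
clock: 7.4
tool_pos: [0.5089, -0.1842, 0.1875]
orientation: [179.8, 0.2, -16.9]
force: [0.8, -0.2, -1.0]
opening: 0.0209
```

move_arm(
  increments=[
    [[-3, -15, 0], 0],
    [[-2, -10, 0], 0],
    [[0, 0, 0], 0],
    [[0, 0, 0], 0],
    [[0, 0, 0], 0],
    [[0, 0, 0], 0],
    [[0, 0, 0], 0],
    [[0, 0, 0], 0],
  ],
)

```text
clock: 8.2
tool_pos: [0.5046, -0.2072, 0.1844]
orientation: [179.8, 0.4, -16.8]
force: [0.5, 0.2, -0.4]
opening: 0.0214
```

Run:
```python
from h import *
s=snap('scene','scene2');t=snap('top','top2')
a=cv2.imread('pics/scene2.png');b=cv2.imread('pics/top2.png')
cv2.imwrite('pics/c2.png',np.hstack([cv2.resize(a[60:180,190:310],(400,400),interpolation=2),cv2.resize(b[190:310,360:480],(400,400),interpolation=2)]))
p=ctrl.get_obs()['tool_pos'];print(p)
print(plane(s,250,118,.12), proj(s,[[.504,-.2115,.12],[.504,-.2115,p[2]-.0157]]))
```

```text
[ 0.5045315  -0.20732278  0.1843686 ]
[ 0.49985924 -0.21350618  0.12      ] [[248.87921168 118.98332446]
 [247.75762788  99.23390945]]
```

View pics/c2.png

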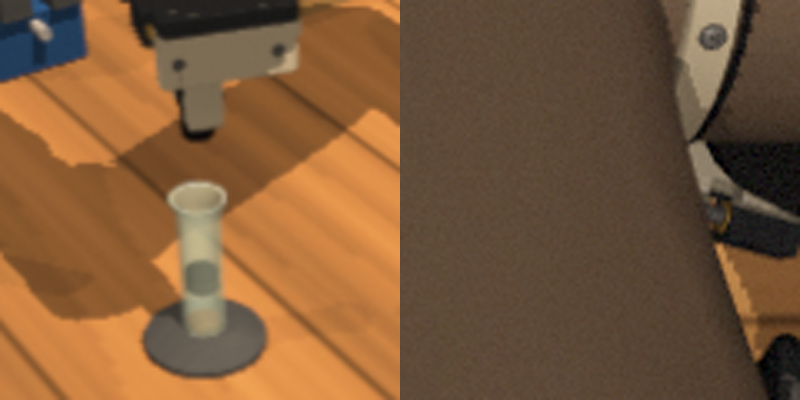

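The slug (left crop, bottom near (198,137)) sits almost above the rim (197,198). It needs about −4 mm in y, then lowering.

move_arm(
  increments=[
    [[0, -4, 0], 0],
    [[0, 0, -8], 0],
    [[0, 0, -10], 0],
    [[0, 0, -8], 0],
    [[0, 0, -4], 0],
    [[0, 0, 0], 0],
    [[0, 0, 0], 0],
    [[0, 0, 0], 0],
  ],
)

```text
clock: 9.1
tool_pos: [0.5038, -0.2117, 0.1507]
orientation: [179.8, 0.5, -16.8]
force: [-0.5, 0.3, -0.8]
opening: 0.0213
```

Run:
```python
from h import *
s=snap('scene','scene3')
a=cv2.imread('pics/scene3.png')
cv2.imwrite('pics/c3.png',cv2.resize(a[80:180,200:300],(600,600),interpolation=2))
p=ctrl.get_obs()['tool_pos'];print(p)
```

```text
[ 0.50388994 -0.21169545  0.15086608]
```

View pics/c3.png

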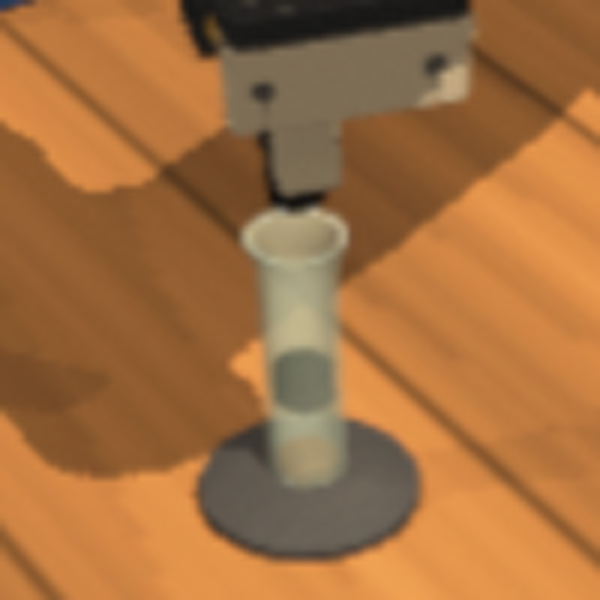

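The slug (296,200) is centred over the rim (295,237) to within about 1 mm. Lowering into the flare.

move_arm(
  increments=[
    [[0, 0, -5], 0],
    [[0, 0, -6], 0],
    [[0, 0, -6], 0],
    [[0, 0, -4], 0],
    [[0, 0, -2], 0],
    [[0, 0, 0], 0],
    [[0, 0, 0], 0],
    [[0, 0, 0], 0],
  ],
)

```text
clock: 9.95
tool_pos: [0.5041, -0.2117, 0.1261]
orientation: [179.8, 0.5, -16.8]
force: [-0.0, -0.7, -0.4]
opening: 0.0211
```

move_arm(
  increments=[
    [[0, 0, 0], 0],
    [[0, 0, 0], 0],
    [[0, 0, 0], 0],
    [[0, 0, 0], 0],
    [[0, 0, 0], 0],
    [[0, 0, 0], 0],
    [[0, 0, 0], 0],
    [[0, 0, 0], 0],
  ],
  jaw=0.1,
)

```text
clock: 10.75
tool_pos: [0.5047, -0.2118, 0.1271]
orientation: [179.8, 0.4, -16.8]
force: [-0.1, -0.7, -0.2]
opening: 0.0479
```

Run:
```python
from h import *
s=snap('scene','scene4')
a=cv2.imread('pics/scene4.png')
cv2.imwrite('pics/c4.png',cv2.resize(a[80:180,200:300],(600,600),interpolation=2))
o=ctrl.get_obs();print(o['tool_pos'],o['opening'])
```

```text
[ 0.50473888 -0.21182889  0.12709977] 0.04818899910129188
```

View pics/c4.png

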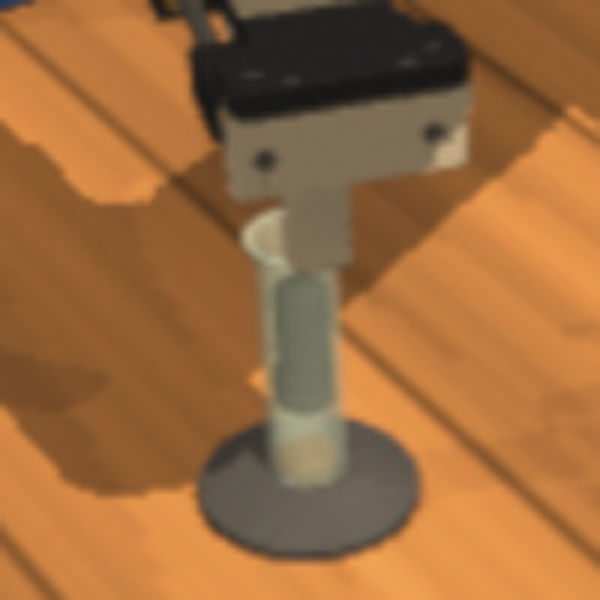

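The slug has dropped onto the first one (dark column from y 275 to 410 in the crop). Next is the rod.

move_arm(
  increments=[
    [[0, 0, 10], 0],
    [[0, 0, 25], 0],
    [[0, 0, 30], 0],
    [[0, 0, 30], 0],
    [[0, 15, 20], 0],
    [[1, 30, 10], 0],
    [[2, 40, 0], 0],
    [[3, 45, 0], 0],
  ],
)

```text
clock: 11.6
tool_pos: [0.5093, -0.0825, 0.2625]
orientation: [179.8, 0.2, -17.2]
force: [1.8, 1.0, 0.3]
opening: 0.0483
```

move_arm(
  increments=[
    [[4, 45, 0], 0],
    [[4, 45, 0], 0],
    [[4, 45, 0], 0],
    [[3, 40, 0], 0],
    [[3, 25, 0], 0],
    [[0, 12, 0], 0],
    [[0, 0, 0], 0],
    [[0, 0, 0], 0],
  ],
  jaw=0.2,
)

```text
clock: 12.4
tool_pos: [0.5267, 0.1422, 0.2702]
orientation: [-179.9, -0.2, -16.9]
force: [0.6, -0.6, 0.9]
opening: 0.0528
```

Run:
```python
from h import *
s=snap('scene','scene5')
a=cv2.imread('pics/scene5.png')
cv2.imwrite('pics/c5.png',np.hstack([cv2.resize(a[130:290,290:450],(400,400),interpolation=2),cv2.resize(a[90:190,200:300],(400,400),interpolation=2)]))
o=ctrl.get_obs();print(o['tool_pos'],o['orientation'],o['opening'])
```

```text
[0.52675864 0.14191815 0.27029282] [-1.79882873e+02 -1.66173133e-01 -1.69000759e+01] 0.05252768480878632
```

View pics/c5.png

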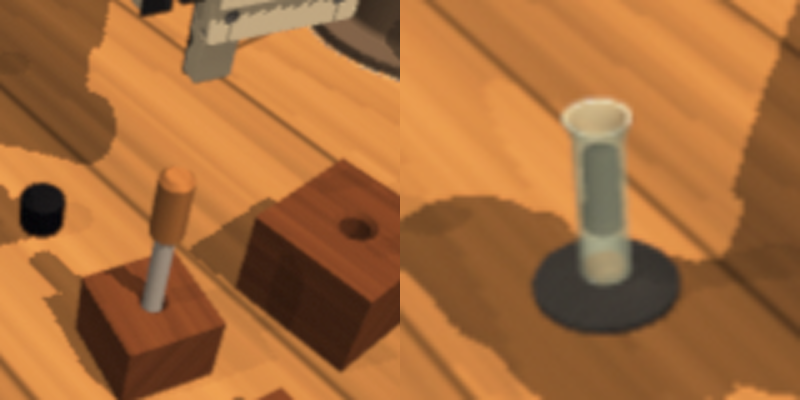

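The slug stands in the tube on the first one (right crop, y 140–235). The rod handle is still upright in its block (left crop, (175,205)).

move_arm(
  increments=[
    [[1, 12, 0], 0],
    [[0, 8, 0], 0],
    [[0, 2, -15], 0],
    [[0, 0, -15], 0],
    [[0, 0, -10], 0],
    [[0, 0, -5], 0],
    [[0, 0, 0], 0],
    [[0, 0, 0], 0],
  ],
)

```text
clock: 13.25
tool_pos: [0.5287, 0.1624, 0.2254]
orientation: [-179.8, -0.3, -17.2]
force: [0.1, -0.8, -0.2]
opening: 0.0527
```

Run:
```python
from h import *
s=snap('scene','scene6')
a=cv2.imread('pics/scene6.png')
cv2.imwrite('pics/c6.png',cv2.resize(a[130:290,290:450],(600,600),interpolation=2))
o=ctrl.get_obs();print(o['tool_pos'],o['orientation'],o['opening'])
```

```text
[0.52876158 0.16241458 0.22549777] [-179.80292443   -0.27121741  -17.23032253] 0.0526573554336669
```

View pics/c6.png

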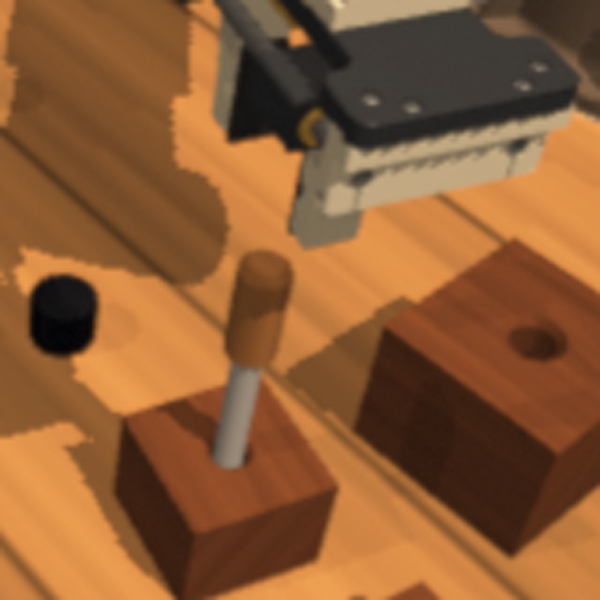

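Run:
```python
from h import *
s=load('scene6')
y=np.radians(-17.2);d=np.array([-np.sin(y),np.cos(y),0]);p=np.array([.5288,.1624,.2255])
for k in(-.047,-.026,0,.026,.047): print(k,(proj(s,[p+k*d])[0]-[290,130])*3.75)
print((proj(s,[[.528,.163,.182],[.528,.163,.13],[.528,.163,.06]])-[290,130])*3.75)
```

```text
-0.047 [227.47124351 109.28789257]
-0.026 [249.12843153 140.16766263]
0 [277.36029343 180.43329786]
0.026 [307.29197226 223.13740502]
0.047 [332.81423525 259.56199896]
[[263.62969453 260.73644994]
 [246.14020627 346.79328141]
 [225.44589446 448.48655594]]
```

move_arm(
  increments=[
    [[0, 1, -10], 0],
    [[0, 0, -16], 0],
    [[0, 0, -18], 0],
    [[0, 0, -18], 0],
    [[0, 0, -10], 0],
    [[0, 0, -5], 0],
    [[0, 0, 0], 0],
    [[0, 0, 0], 0],
  ],
)

```text
clock: 14.1
tool_pos: [0.5301, 0.1644, 0.1467]
orientation: [-179.6, -0.5, -17.2]
force: [0.1, 1.5, 0.0]
opening: 0.0529
```

move_arm(
  increments=[
    [[-1, -1, -5], 0],
    [[0, 0, -4], 0],
    [[0, 0, 0], 0],
    [[0, 0, 0], 0],
    [[0, 0, 0], 0],
    [[0, 0, 0], 0],
    [[0, 0, 0], 0],
    [[0, 0, 0], 0],
  ],
)

```text
clock: 14.9
tool_pos: [0.5303, 0.164, 0.1393]
orientation: [-179.4, -0.6, -17.2]
force: [0.2, 0.4, -0.2]
opening: 0.0526
```

move_arm(
  increments=[
    [[0, 0, 0], 0],
    [[0, 0, 0], 0],
    [[0, 0, 0], 0],
    [[0, 0, 0], 0],
    [[0, 0, 0], 0],
    [[0, 0, 0], 0],
    [[0, 0, 0], 0],
    [[0, 0, 0], 0],
  ],
  jaw=-1,
)

```text
clock: 15.7
tool_pos: [0.5303, 0.1641, 0.1394]
orientation: [-179.4, -0.6, -17.2]
force: [-0.1, 0.5, 0.7]
opening: 0.0234
```

move_arm(
  increments=[
    [[0, 0, 4], 0],
    [[0, 0, 8], 0],
    [[0, 0, 10], 0],
    [[0, 0, 12], 0],
    [[0, 0, 12], 0],
    [[0, 0, 12], 0],
    [[0, 0, 12], 0],
    [[0, 0, 12], 0],
  ],
)

```text
clock: 16.5
tool_pos: [0.5294, 0.1635, 0.2279]
orientation: [-179.4, -0.6, -17.2]
force: [-0.8, 0.1, -1.1]
opening: 0.0236
```

Run:
```python
from h import *
s=snap('scene','scene7')
a=cv2.imread('pics/scene7.png')
cv2.imwrite('pics/c7.png',cv2.resize(a[100:260,290:450],(600,600),interpolation=2))
o=ctrl.get_obs();print(o['tool_pos'],o['orientation'],o['opening'],o['force'])
p=o['tool_pos'];print((proj(s,[p,p-[0,0,.1294]])-[290,100])*3.75)
```

```text
[0.53049548 0.16395421 0.23027361] [-179.31244797   -0.72596478  -17.21336485] 0.023240781064521595 [1.78367882 0.6260439  1.80154652]
[[278.77249941 287.35417598]
 [234.43731238 507.08618061]]
```

View pics/c7.png

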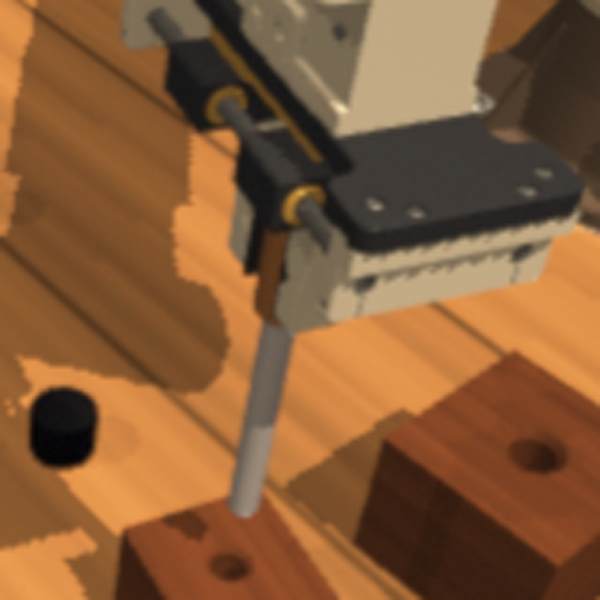

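Run:
```python
from h import *
s=load('scene7')
q=lambda x,y:((x+.5)/3.75-.5+290,(y+.5)/3.75-.5+100)
print('tip',plane(s,*q(245.5,509),.1009),'hole',plane(s,*q(231,567),.06))
t=snap('top','top7');b=cv2.imread('pics/top7.png');cv2.imwrite('pics/c7b.png',cv2.resize(b[170:290,150:270],(600,600),interpolation=2))
```

```text
tip [0.52712378 0.1666779  0.1009    ] hole [0.52824742 0.16621552 0.06      ]
```

View pics/c7b.png

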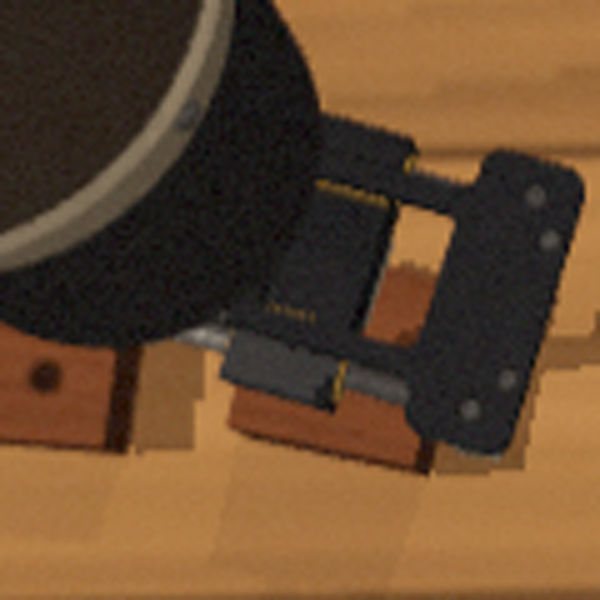

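The top view is occluded by the arm. The scene view shows the rod held, its tip at crop (245,509), clear above the hole (231,567). I'll carry it to the tube.

move_arm(
  increments=[
    [[0, 0, 10], 0],
    [[0, 0, 20], 0],
    [[0, -10, 20], 0],
    [[-1, -20, 10], 0],
    [[-1, -30, 0], 0],
    [[-2, -35, 0], 0],
    [[-3, -40, 0], 0],
    [[-3, -40, 0], 0],
  ],
)

```text
clock: 17.4
tool_pos: [0.5188, -0.0128, 0.2916]
orientation: [-179.5, -0.5, -16.8]
force: [0.9, -0.2, -2.2]
opening: 0.0235
```

move_arm(
  increments=[
    [[-3, -40, 0], 0],
    [[-3, -40, 0], 0],
    [[-2, -40, 0], 0],
    [[-1, -30, 0], 0],
    [[-1, -20, 0], 0],
    [[0, -10, 0], 0],
    [[0, 0, 0], 0],
    [[0, 0, 0], 0],
  ],
)

```text
clock: 18.2
tool_pos: [0.505, -0.2041, 0.2922]
orientation: [-179.6, -0.3, -17.1]
force: [-1.0, 0.4, -2.3]
opening: 0.0233
```

move_arm(
  increments=[
    [[2, -8, -2], 0],
    [[0, 0, -4], 0],
    [[0, 0, -3], 0],
    [[0, 0, 0], 0],
    [[0, 0, 0], 0],
    [[0, 0, 0], 0],
    [[0, 0, 0], 0],
    [[0, 0, 0], 0],
  ],
)

```text
clock: 19.0
tool_pos: [0.5078, -0.2095, 0.2825]
orientation: [-179.5, -0.3, -16.8]
force: [0.7, -0.8, -0.6]
opening: 0.0237
```

Run:
```python
from h import *
s=snap('scene','scene8')
a=cv2.imread('pics/scene8.png')
cv2.imwrite('pics/c8.png',cv2.resize(a[60:160,200:300],(600,600),interpolation=2))
o=ctrl.get_obs();print(o['tool_pos'],o['orientation'],o['opening'],o['force'])
```

```text
[ 0.50776539 -0.20955685  0.2824935 ] [-179.54315567   -0.31883438  -16.83748955] 0.023649060940317282 [0.08034623 0.17815791 0.08460907]
```

View pics/c8.png

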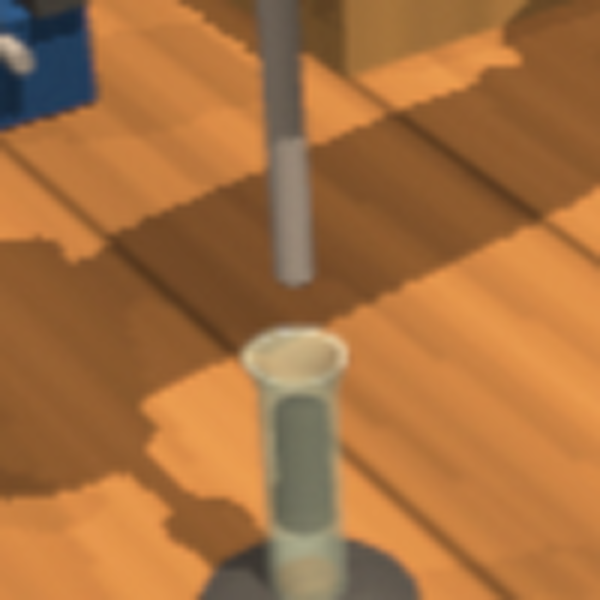

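Run:
```python
from h import *
s=load('scene8')
q=lambda x,y:((x+.5)/6-.5+200,(y+.5)/6-.5+60)
print('tip',plane(s,*q(295,276),.1531),'rim',plane(s,*q(295.5,358),.12))
A=np.array([[.5044,-.2107,z] for z in(.05,.06,.07,.08,.09,.1)])
print((proj(s,A)-[200,60])*6)
```

```text
tip [ 0.50258944 -0.21123174  0.1531    ] rim [ 0.50464527 -0.21063945  0.12      ]
[[302.3115517  510.55844876]
 [301.10648381 489.37298096]
 [299.88336622 467.86486732]
 [298.64179721 446.0267968 ]
 [297.38136325 423.85123955]
 [296.10163864 401.33043886]]
```

The tip (295,276) lies about 2 mm in x from the rim centre (295.5,358). Correcting and lowering into the bore.

move_arm(
  increments=[
    [[2, 0, -3], 0],
    [[0, 0, -7], 0],
    [[0, 0, -8], 0],
    [[0, 0, -8], 0],
    [[0, 0, -8], 0],
    [[0, 0, -5], 0],
    [[0, 0, -2], 0],
    [[0, 0, 0], 0],
  ],
)

```text
clock: 19.85
tool_pos: [0.5092, -0.2095, 0.2366]
orientation: [-179.6, -0.2, -16.9]
force: [-0.1, -0.3, -1.0]
opening: 0.023
```

Run:
```python
from h import *
s=snap('scene','scene9')
a=cv2.imread('pics/scene9.png')
cv2.imwrite('pics/c9.png',cv2.resize(a[60:160,200:300],(600,600),interpolation=2))
o=ctrl.get_obs();print(o['tool_pos'],o['orientation'],o['opening'],o['force'])
```

```text
[ 0.50928346 -0.20952029  0.23686268] [-179.5538699    -0.22005605  -16.8561133 ] 0.02348426732713439 [-0.07893427 -0.39760223 -1.4533942 ]
```

View pics/c9.png

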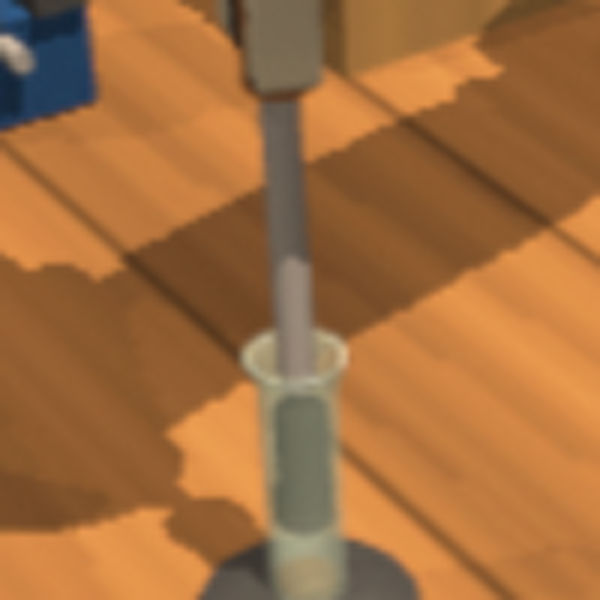

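The rod is inside the flare, clear of the glass (crop (294,365)). Now small steps while watching the force.

move_arm(
  increments=[
    [[0, 0, -1.5], 0],
    [[0, 0, -1.5], 0],
    [[0, 0, -1.5], 0],
    [[0, 0, -1], 0],
    [[0, 0, -1], 0],
    [[0, 0, -1], 0],
    [[0, 0, -1], 0],
    [[0, 0, -1], 0],
  ],
)

```text
clock: 20.7
tool_pos: [0.51, -0.2097, 0.2279]
orientation: [-179.5, -0.4, -16.9]
force: [0.8, -0.3, -0.7]
opening: 0.0234
```

move_arm(
  increments=[
    [[0, 0, -1], 0],
    [[0, 0, -1], 0],
    [[0, 0, -1], 0],
    [[0, 0, -1], 0],
    [[0, 0, -1], 0],
    [[0, 0, -1], 0],
    [[0, 0, -1], 0],
    [[0, 0, -1], 0],
  ],
)

```text
clock: 21.5
tool_pos: [0.5111, -0.2101, 0.222]
orientation: [-179.6, -0.6, -16.8]
force: [-0.8, 1.0, 3.9]
opening: 0.0235
```

move_arm(
  increments=[
    [[-1, 0, -1], 0],
    [[-1, 0, -1], 0],
    [[-0.5, 0, -1], 0],
    [[0, 0, -1], 0],
    [[0, 0, -1], 0],
    [[0, 0, -1], 0],
    [[0, 0, -1], 0],
    [[0, 0, -1], 0],
  ],
)

```text
clock: 22.3
tool_pos: [0.5095, -0.21, 0.2137]
orientation: [-179.5, -0.7, -16.8]
force: [-0.4, 0.9, 4.8]
opening: 0.0234
```

Run:
```python
from h import *
s=snap('scene','scene10')
a=cv2.imread('pics/scene10.png')
cv2.imwrite('pics/c10.png',cv2.resize(a[60:160,200:300],(600,600),interpolation=2))
o=ctrl.get_obs();print(o['tool_pos'],o['orientation'],o['opening'],o['force'])
```

```text
[ 0.50943609 -0.20998107  0.2134693 ] [-179.51397112   -0.70641659  -16.79903452] 0.023338091004086205 [-0.60129742  1.06859153  3.39336498]
```

View pics/c10.png

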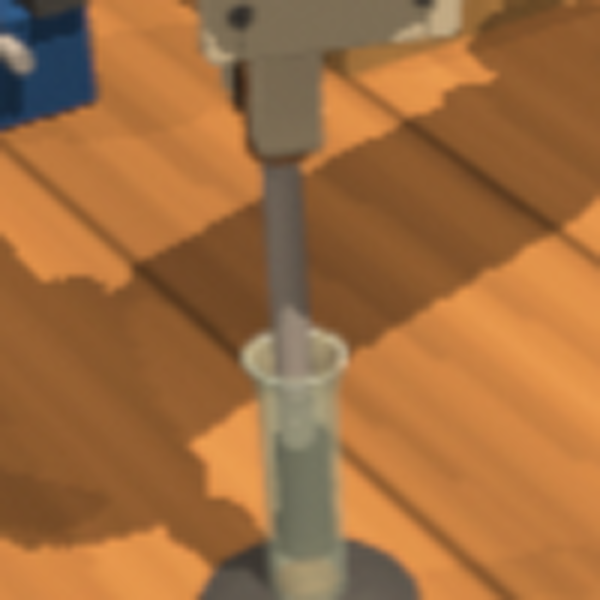

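The slugs slide down as intended (column bottom near y 557, the pad just below). Smaller steps from here.

move_arm(
  increments=[
    [[0, 0, -1], 0],
    [[0, 0, 0], 0],
    [[0, 0, -1], 0],
    [[0, 0, 0], 0],
    [[0, 0, -1], 0],
    [[0, 0, 0], 0],
    [[0, 0, 0], 0],
    [[0, 0, 0], 0],
  ],
)

```text
clock: 23.15
tool_pos: [0.5094, -0.21, 0.21]
orientation: [-179.5, -0.7, -16.8]
force: [-0.2, 1.6, 4.0]
opening: 0.0237
```

move_arm(
  increments=[
    [[0, 0, -1], 0],
    [[0, 0, -1], 0],
    [[0, 0, 0], 0],
    [[0, 0, 0], 0],
    [[0, 0, 0], 0],
    [[0, 0, 0], 0],
    [[0, 0, 0], 0],
    [[0, 0, 0], 0],
  ],
)

```text
clock: 23.95
tool_pos: [0.5095, -0.21, 0.2079]
orientation: [-179.5, -0.7, -16.8]
force: [-0.0, 1.1, 3.8]
opening: 0.0234
```

move_arm(
  increments=[
    [[0, 0, -1], 0],
    [[0, 0, -0.5], 0],
    [[0, 0, 0], 0],
    [[0, 0, 0], 0],
    [[0, 0, 0], 0],
    [[0, 0, 0], 0],
    [[0, 0, 0], 0],
    [[0, 0, 0], 0],
  ],
)

```text
clock: 24.75
tool_pos: [0.5095, -0.21, 0.2064]
orientation: [-179.5, -0.7, -16.8]
force: [0.7, 0.5, 4.1]
opening: 0.0232
```

move_arm(
  increments=[
    [[0, 0, -1], 0],
    [[0, 0, -0.5], 0],
    [[0, 0, 0], 0],
    [[0, 0, 0], 0],
    [[0, 0, 0], 0],
    [[0, 0, 0], 0],
    [[0, 0, 0], 0],
    [[0, 0, 0], 0],
  ],
)

```text
clock: 25.55
tool_pos: [0.5095, -0.21, 0.2047]
orientation: [-179.5, -0.7, -16.8]
force: [0.1, 1.1, 4.0]
opening: 0.0233
```

move_arm(
  increments=[
    [[0, 0, -1], 0],
    [[0, 0, -0.5], 0],
    [[0, 0, 0], 0],
    [[0, 0, 0], 0],
    [[0, 0, 0], 0],
    [[0, 0, 0], 0],
    [[0, 0, 0], 0],
    [[0, 0, 0], 0],
  ],
)

```text
clock: 26.35
tool_pos: [0.5095, -0.21, 0.2031]
orientation: [-179.5, -0.7, -16.8]
force: [0.0, 1.1, 3.6]
opening: 0.0236
```

Run:
```python
from h import *
s=snap('scene','scene11')
a=cv2.imread('pics/scene11.png')
cv2.imwrite('pics/c11.png',cv2.resize(a[60:160,200:300],(600,600),interpolation=2))
o=ctrl.get_obs();print(o['tool_pos'],o['orientation'],o['opening'],o['force'])
```

```text
[ 0.50950093 -0.2100072   0.20307154] [-179.51707804   -0.70823891  -16.79495553] 0.023158905787900346 [-0.456555    0.62633757  3.53147726]
```

View pics/c11.png

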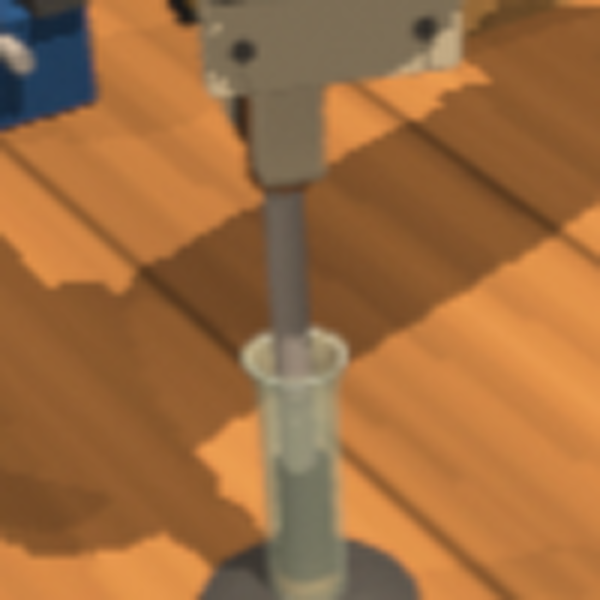

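Still sliding at about 5 N (column bottom near y 578). Continuing.

move_arm(
  increments=[
    [[0, 0, -1], 0],
    [[0, 0, -0.5], 0],
    [[0, 0, 0], 0],
    [[0, 0, 0], 0],
    [[0, 0, 0], 0],
    [[0, 0, 0], 0],
    [[0, 0, 0], 0],
    [[0, 0, 0], 0],
  ],
)

```text
clock: 27.2
tool_pos: [0.5095, -0.21, 0.2014]
orientation: [-179.5, -0.7, -16.8]
force: [0.5, 0.6, 3.9]
opening: 0.0236
```

move_arm(
  increments=[
    [[0, 0, -1], 0],
    [[0, 0, -0.5], 0],
    [[0, 0, 0], 0],
    [[0, 0, 0], 0],
    [[0, 0, 0], 0],
    [[0, 0, 0], 0],
    [[0, 0, 0], 0],
    [[0, 0, 0], 0],
  ],
)

```text
clock: 28.0
tool_pos: [0.5095, -0.21, 0.1998]
orientation: [-179.5, -0.7, -16.8]
force: [0.2, 0.1, 4.6]
opening: 0.0234
```

move_arm(
  increments=[
    [[0, 0, -1], 0],
    [[0, 0, -0.5], 0],
    [[0, 0, 0], 0],
    [[0, 0, 0], 0],
    [[0, 0, 0], 0],
    [[0, 0, 0], 0],
    [[0, 0, 0], 0],
    [[0, 0, 0], 0],
  ],
)

```text
clock: 28.8
tool_pos: [0.5095, -0.21, 0.1981]
orientation: [-179.5, -0.7, -16.8]
force: [0.9, 1.1, 4.0]
opening: 0.0234
```

move_arm(
  increments=[
    [[0, 0, -0.5], 0],
    [[0, 0, -0.5], 0],
    [[0, 0, 0], 0],
    [[0, 0, 0], 0],
    [[0, 0, 0], 0],
    [[0, 0, 0], 0],
    [[0, 0, 0], 0],
    [[0, 0, 0], 0],
  ],
)

```text
clock: 29.6
tool_pos: [0.5098, -0.2101, 0.198]
orientation: [-179.5, -0.8, -16.8]
force: [-0.1, 1.3, 4.7]
opening: 0.0235
```

move_arm(
  increments=[
    [[0, 0, 0], 0],
    [[0, 0, 0], 0],
    [[0, 0, 0], 0],
    [[0, 0, 0], 0],
    [[0, 0, 0], 0],
    [[0, 0, 0], 0],
    [[0, 0, -0.5], 0],
    [[0, 0, -0.5], 0],
  ],
)

```text
clock: 30.4
tool_pos: [0.5102, -0.2103, 0.1976]
orientation: [-179.5, -0.8, -16.8]
force: [0.1, 2.6, 7.7]
opening: 0.0235
```

The force is climbing with little motion, so they have bottomed out. Building up to the press.

move_arm(
  increments=[
    [[0, 0, -0.5], 0],
    [[0, 0, -0.5], 0],
    [[0, 0, -0.5], 0],
    [[0, 0, -0.5], 0],
    [[0, 0, -0.5], 0],
    [[0, 0, -0.5], 0],
    [[0, 0, -0.5], 0],
    [[0, 0, -0.5], 0],
  ],
)

```text
clock: 31.2
tool_pos: [0.5111, -0.2108, 0.1977]
orientation: [-179.6, -1.1, -16.7]
force: [-1.8, 1.4, 7.8]
opening: 0.0237
```

move_arm(
  increments=[
    [[-0.2, 0.1, -0.7], 0],
    [[-0.2, 0.1, -0.8], 0],
    [[-0.2, 0.1, -0.9], 0],
    [[-0.2, 0.1, -0.9], 0],
    [[-0.2, 0.1, -0.9], 0],
    [[-0.2, 0.1, -0.9], 0],
    [[-0.2, 0.1, -0.9], 0],
    [[-0.2, 0.1, -0.9], 0],
  ],
)

```text
clock: 32.0
tool_pos: [0.5114, -0.2109, 0.1975]
orientation: [-179.7, -1.5, -16.6]
force: [-1.9, 2.1, 10.1]
opening: 0.0234
```

move_arm(
  increments=[
    [[-0.3, 0.1, -1.2], 0],
    [[-0.3, 0.1, -1.3], 0],
    [[-0.3, 0.1, -1.3], 0],
    [[-0.3, 0.1, -1.3], 0],
    [[-0.3, 0.1, -1.3], 0],
    [[-0.3, 0.1, -1.3], 0],
    [[-0.3, 0.1, -1.3], 0],
    [[-0.3, 0.1, -1.3], 0],
  ],
)

```text
clock: 32.8
tool_pos: [0.5127, -0.2117, 0.1971]
orientation: [-179.8, -2.2, -16.4]
force: [-2.4, 1.6, 12.2]
opening: 0.0235
```

move_arm(
  increments=[
    [[-0.6, 0.2, -1.5], 0],
    [[-0.6, 0.2, -1.5], 0],
    [[-0.6, 0.2, -1.5], 0],
    [[-0.6, 0.2, -1.5], 0],
    [[-0.6, 0.2, -1.5], 0],
    [[-0.6, 0.2, -1.5], 0],
    [[-0.6, 0.2, -1.5], 0],
    [[-0.6, 0.2, -1.5], 0],
  ],
)

```text
clock: 33.6
tool_pos: [0.5132, -0.212, 0.197]
orientation: [-179.8, -3.2, -16.2]
force: [-1.4, 2.1, 12.8]
opening: 0.0232
```

Run:
```python
from h import *
s=snap('scene','scene12')
a=cv2.imread('pics/scene12.png')
cv2.imwrite('pics/c12.png',cv2.resize(a[60:180,190:310],(600,600),interpolation=2))
o=ctrl.get_obs();print(o['clock'],o['tool_pos'],o['orientation'],o['opening'],o['force'],o['moment'])
```

```text
33.65 [ 0.51312588 -0.21197606  0.19697683] [-179.84807437   -3.22839084  -16.1725925 ] 0.023262445775520557 [-1.37532762  2.51259433 13.5065507 ] [1.23036657 1.01834799 0.02380054]
```

View pics/c12.png

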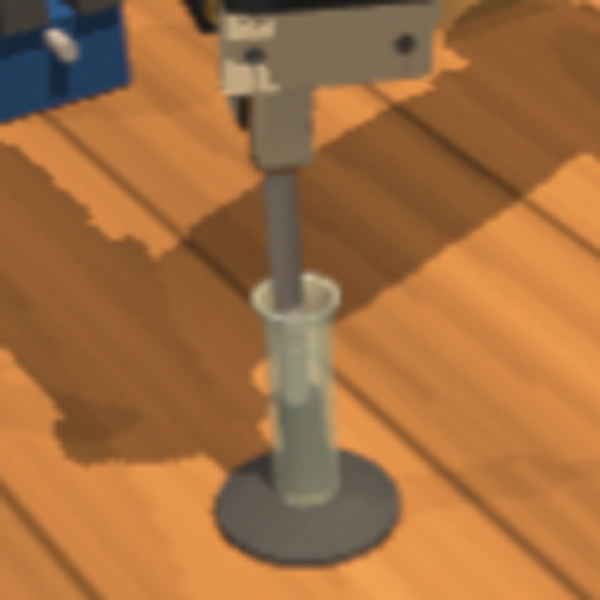

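Both slugs are at the bottom (dark column y 395–495 in the crop) with about 14–15 N on the rod. The tool has tilted about 3°. Lifting out slowly.

move_arm(
  increments=[
    [[0, 0, 1], 0],
    [[0, 0, 2], 0],
    [[0, 0, 4], 0],
    [[0, 0, 6], 0],
    [[0, 0, 8], 0],
    [[0, 0, 8], 0],
    [[0, 0, 4], 0],
    [[0, 0, 0], 0],
  ],
)

```text
clock: 34.45
tool_pos: [0.5113, -0.2119, 0.2307]
orientation: [-179.9, -3.0, -16.2]
force: [-0.6, -0.1, -2.1]
opening: 0.0231
```

Run:
```python
from h import *
s=snap('scene','scene13')
a=cv2.imread('pics/scene13.png')
cv2.imwrite('pics/c13.png',cv2.resize(a[60:180,190:310],(600,600),interpolation=2))
o=ctrl.get_obs();print(o['clock'],o['tool_pos'],o['orientation'],o['opening'],o['force'],o['moment'])
```

```text
34.5 [ 0.51120363 -0.21183481  0.23043887] [-179.86596893   -2.95949355  -16.22300463] 0.02343826592363384 [-0.29973999 -0.43073774 -1.47872884] [ 0.01707209  0.16579082 -0.01227137]
```

View pics/c13.png

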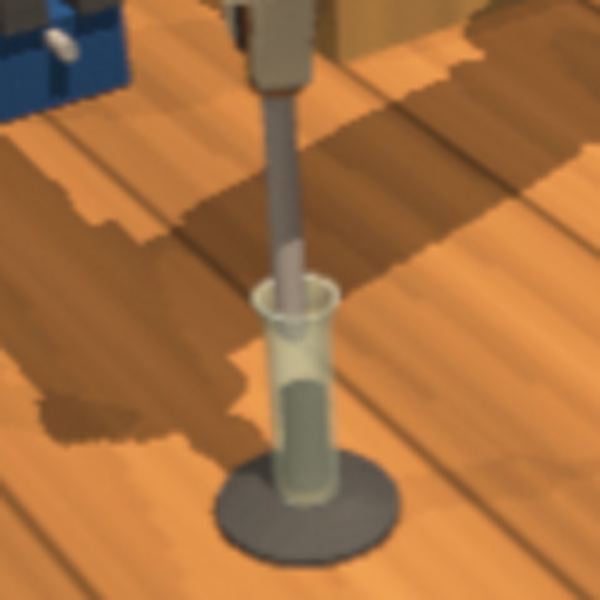

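The slugs stay home (y 380–490) and the force reads −1.5 N, just the rod's weight. Up and over to the block.

move_arm(
  increments=[
    [[0, 0, 8], 0],
    [[0, 0, 15], 0],
    [[0, 0, 15], 0],
    [[0, 0, 10], 0],
    [[0, 15, 4], 0],
    [[0, 30, 0], 0],
    [[1, 40, 0], 0],
    [[2, 40, 0], 0],
  ],
)

```text
clock: 35.3
tool_pos: [0.513, -0.087, 0.2856]
orientation: [-179.9, -2.9, -16.6]
force: [1.2, -0.3, -2.0]
opening: 0.0235
```

move_arm(
  increments=[
    [[2, 40, 0], 0],
    [[2, 40, 0], 0],
    [[2, 40, 0], 0],
    [[2, 40, 0], 0],
    [[1, 30, 0], 0],
    [[0, 15, 0], 0],
    [[0, 5, 0], 0],
    [[0, 0, 0], 0],
  ],
)

```text
clock: 36.1
tool_pos: [0.5204, 0.1353, 0.2877]
orientation: [-179.8, -2.9, -16.4]
force: [-0.2, -0.1, -0.6]
opening: 0.0236
```

Run:
```python
from h import *
s=snap('scene','scene14')
a=cv2.imread('pics/scene14.png')
cv2.imwrite('pics/c14.png',cv2.resize(a[100:260,270:430],(600,600),interpolation=2))
o=ctrl.get_obs();print(o['clock'],o['tool_pos'],o['orientation'],o['opening'],o['force'],o['moment'])
```

```text
36.15 [0.52039425 0.13483942 0.2876624 ] [-179.83804539   -2.9211187   -16.40930504] 0.023708614248797055 [ 0.26304699 -0.27285002 -2.10990259] [0.033394   0.17621126 0.00299231]
```

View pics/c14.png

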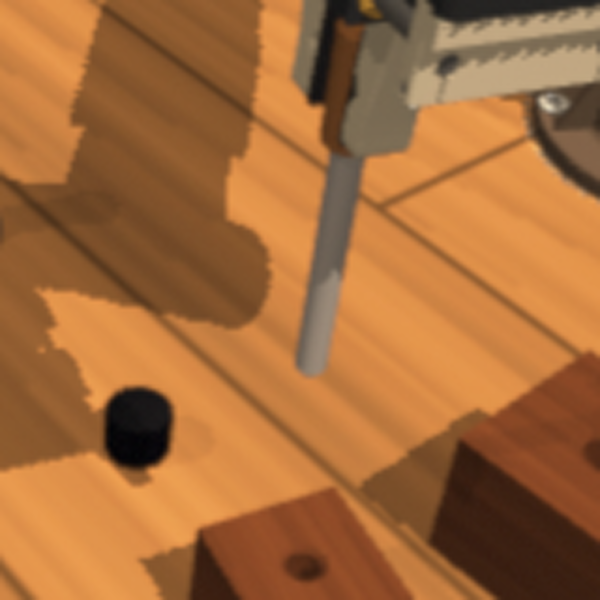

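Run:
```python
from h import *
s=load('scene14')
q=lambda x,y:((x+.5)/3.75-.5+270,(y+.5)/3.75-.5+100)
T=plane(s,*q(312,367),.1583);print('tip',T,'hole',plane(s,*q(305.5,567),.06))
print((proj(s,[T,T+[0,0,.1],T+[.005,0,.1],T+[0,.005,.1]])-[270,100])*3.75)
```

```text
tip [0.51500754 0.13601284 0.1583    ] hole [0.52844132 0.16608265 0.06      ]
[[310.625      365.625     ]
 [344.82109865 179.54333076]
 [335.32707272 183.85581489]
 [353.62360692 185.94767899]]
```

move_arm(
  increments=[
    [[6, 14, 0], 0],
    [[5, 11, -5], 0],
    [[2, 4, -10], 0],
    [[0, 0, -12], 0],
    [[0, 0, -10], 0],
    [[0, 0, -6], 0],
    [[0, 0, 0], 0],
    [[0, 0, 0], 0],
  ],
)

```text
clock: 36.95
tool_pos: [0.5337, 0.1613, 0.2393]
orientation: [-180.0, -2.8, -16.7]
force: [0.0, 0.1, -1.0]
opening: 0.023
```

```bash
cat > m.py <<'E'
from h import *
import sys
n=sys.argv[1];x0,y0,w=map(int,sys.argv[2:5])
s=snap('scene','scene'+n)
a=cv2.imread('pics/scene'+n+'.png')
cv2.imwrite('pics/c'+n+'.png',cv2.resize(a[y0:y0+w,x0:x0+w],(600,600),interpolation=2))
o=ctrl.get_obs();print(o['clock'],o['tool_pos'],o['orientation'],o['opening'],o['force'],o['moment'])
E
python3 m.py 15 300 150 120
```

```text
37.0 [0.53361226 0.16129808 0.23933072] [-179.98001314   -2.79808903  -16.68736466] 0.02307250491652466 [-0.68709157 -0.1808817  -1.66413557] [-0.02951075  0.26518811 -0.00112472]
```

View pics/c15.png

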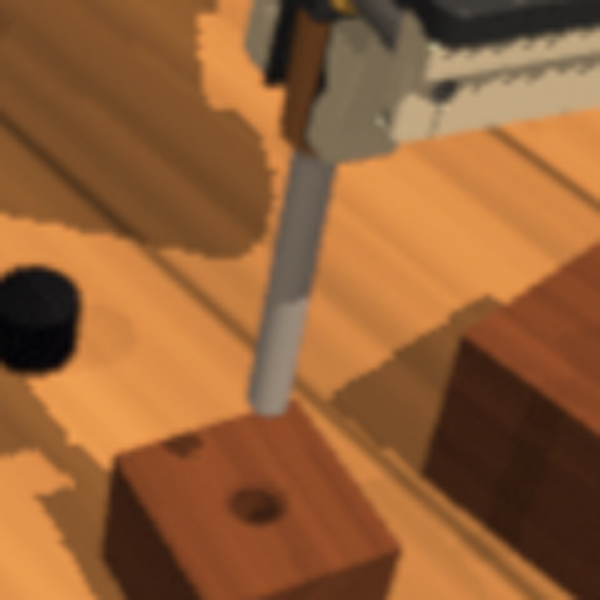

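Run:
```python
from h import *
s=load('scene15')
q=lambda x,y:((x+.5)/5-.5+300,(y+.5)/5-.5+150)
for z in(.108,.11): print('tip',plane(s,*q(270,405),z))
H=plane(s,*q(257.5,506),.06);print('hole',H)
print((proj(s,[H,H+[0,0,.05],H+[.005,0,.05],H+[0,.005,.05]])-[300,150])*5)
```

```text
tip [0.52703828 0.16138979 0.108     ]
tip [0.52847163 0.16258243 0.11      ]
hole [0.528391   0.16602615 0.06      ]
[[255.5        504.        ]
 [275.11159998 409.24542266]
 [263.89832831 415.5833149 ]
 [285.24769749 418.52654658]]
```

move_arm(
  increments=[
    [[0.5, 3.5, -4], 0],
    [[0, 0, -8], 0],
    [[0, 0, -8], 0],
    [[0, 0, -6], 0],
    [[0, 0, -4], 0],
    [[0, 0, -1], 0],
    [[0, 0, 0], 0],
    [[0, 0, 0], 0],
  ],
)

```text
clock: 37.8
tool_pos: [0.5344, 0.1652, 0.2064]
orientation: [-179.9, -2.9, -16.7]
force: [-0.8, -0.1, -0.9]
opening: 0.0232
```

```bash
python3 m.py 16 310 190 100
```

```text
37.85 [0.53444869 0.16525358 0.20653712] [-179.90594434   -2.86627135  -16.67950985] 0.023678026978703973 [ 0.53039464 -0.84653048 -1.34448032] [ 0.04435842  0.22189204 -0.06368983]
```

View pics/c16.png

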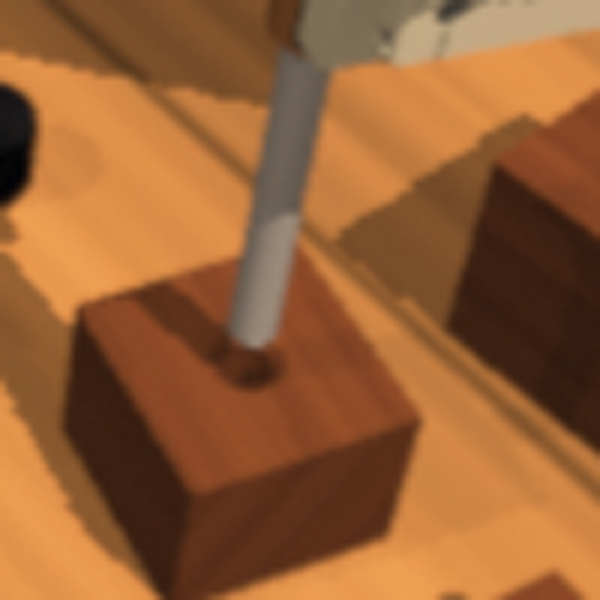

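Run:
```python
from h import *
s=load('scene16')
q=lambda x,y:((x+.5)/6-.5+310,(y+.5)/6-.5+190)
for z in(.075,.077,.079): print('tip',plane(s,*q(253.5,336),z))
H=np.array([.5284,.1660,.06])
print((proj(s,[H,H+[0,0,.017],H+[.003,0,.017],H+[0,.003,.017]])-[310,190])*6+2.5)
```

```text
tip [0.52936659 0.16608001 0.075     ]
tip [0.53070297 0.16718168 0.077     ]
tip [0.53203934 0.16828335 0.079     ]
[[249.0172977  367.25608195]
 [256.74973451 329.90107228]
 [248.92967243 334.44020842]
 [263.74917909 336.53436052]]
```

move_arm(
  increments=[
    [[-1.5, 0, -2], 0],
    [[0, 0, -3], 0],
    [[0, 0, -3], 0],
    [[0, 0, -2], 0],
    [[0, 0, -1], 0],
    [[0, 0, 0], 0],
    [[0, 0, 0], 0],
    [[0, 0, 0], 0],
  ],
)

```text
clock: 38.65
tool_pos: [0.5331, 0.1654, 0.1952]
orientation: [-179.9, -2.9, -16.7]
force: [0.3, -0.4, -1.8]
opening: 0.0234
```

```bash
python3 m.py 17 310 190 100
```

```text
38.7 [0.53310181 0.16539941 0.19514291] [-179.858408     -2.90723127  -16.68456706] 0.023226905050754913 [ 0.23996458  0.58891047 -0.62072696] [ 0.01306319  0.20900921 -0.04443818]
```

View pics/c17.png

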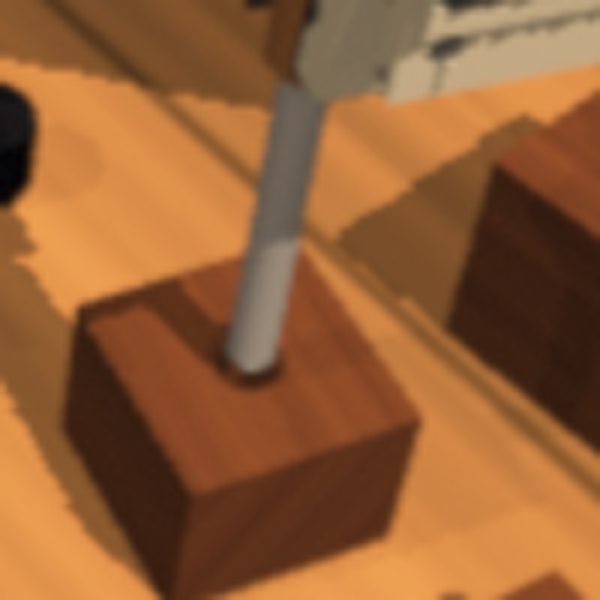

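The tip (251,362) is right at the hole mouth, inside the chamfer. Inserting slowly.

move_arm(
  increments=[
    [[-0.5, 0, -1.5], 0],
    [[0, 0, -1.5], 0],
    [[0, 0, -1.5], 0],
    [[0, 0, -1.5], 0],
    [[0, 0, -1.5], 0],
    [[0, 0, -1.5], 0],
    [[0, 0, -1.5], 0],
    [[0, 0, -1], 0],
  ],
)

```text
clock: 39.5
tool_pos: [0.532, 0.1644, 0.1831]
orientation: [-180.0, -2.9, -16.7]
force: [-0.5, -0.0, -0.5]
opening: 0.0233
```

```bash
python3 m.py 18 310 190 100
```

```text
39.55 [0.53201443 0.16437766 0.18289338] [-179.9684092    -2.88003637  -16.68157095] 0.023624360693352525 [-0.31410991 -1.3988212  -0.78527742] [-0.39373269  0.46237612 -0.00276519]
```

View pics/c18.png

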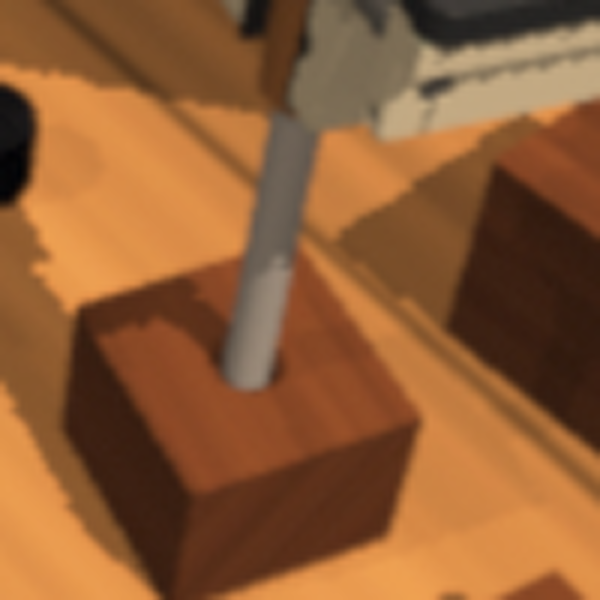

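The tip is inside the mouth, bearing lightly on the camera side. Small shift back, then continue down.

move_arm(
  increments=[
    [[-0.5, -0.5, -1], 0],
    [[-0.3, -0.5, -1], 0],
    [[0, 0, -1.5], 0],
    [[0, 0, -1.5], 0],
    [[0, 0, -1.5], 0],
    [[0, 0, -1.5], 0],
    [[0, 0, -1], 0],
    [[0, 0, 0], 0],
  ],
)

```text
clock: 40.35
tool_pos: [0.5316, 0.1641, 0.1729]
orientation: [-179.9, -2.9, -16.7]
force: [-1.8, -0.6, -1.0]
opening: 0.0234
```

move_arm(
  increments=[
    [[-0.5, 0, -1.5], 0],
    [[-0.5, 0, -2], 0],
    [[0, 0, -2], 0],
    [[0, 0, -2], 0],
    [[0, 0, -2], 0],
    [[0, 0, -2], 0],
    [[0, 0, -1], 0],
    [[0, 0, 0], 0],
  ],
)

```text
clock: 41.15
tool_pos: [0.5306, 0.1642, 0.1592]
orientation: [-179.9, -2.9, -16.7]
force: [0.4, 0.1, -0.9]
opening: 0.0236
```

move_arm(
  increments=[
    [[-0.3, 0, -1.5], 0],
    [[0, 0, -2], 0],
    [[0, 0, -2], 0],
    [[0, 0, -2], 0],
    [[0, 0, -2], 0],
    [[0, 0, -2], 0],
    [[0, 0, -1], 0],
    [[0, 0, 0], 0],
  ],
)

```text
clock: 41.95
tool_pos: [0.5304, 0.1642, 0.1456]
orientation: [-179.9, -2.9, -16.7]
force: [-0.4, -0.1, -2.0]
opening: 0.0233
```

move_arm(
  increments=[
    [[0, 0, -1], 0],
    [[0, 0, -1], 0],
    [[0, 0, -1], 0],
    [[0, 0, -1], 0],
    [[0, 0, -0.5], 0],
    [[0, 0, 0], 0],
    [[0, 0, 0], 0],
    [[0, 0, 0], 0],
  ],
)

```text
clock: 42.75
tool_pos: [0.5305, 0.1642, 0.1409]
orientation: [-179.9, -2.9, -16.7]
force: [0.6, -1.1, -1.1]
opening: 0.0232
```

move_arm(
  increments=[
    [[0, 0, -0.5], 0],
    [[0, 0, -0.5], 0],
    [[0, 0, -0.5], 0],
    [[0, 0, -0.5], 0],
    [[0, 0, 0], 0],
    [[0, 0, 0], 0],
    [[0, 0, 0], 0],
    [[0, 0, 0], 0],
  ],
)

```text
clock: 43.55
tool_pos: [0.5307, 0.1643, 0.1393]
orientation: [-179.8, -3.0, -16.7]
force: [1.3, -0.2, -0.2]
opening: 0.0236
```

move_arm(
  increments=[
    [[0, 0, -0.5], 0],
    [[0, 0, -0.5], 0],
    [[0, 0, 0], 0],
    [[0, 0, 0], 0],
    [[0, 0, 0], 0],
    [[0, 0, 0], 0],
    [[0, 0, 0], 0],
    [[0, 0, 0], 0],
  ],
)

```text
clock: 44.35
tool_pos: [0.531, 0.1642, 0.1392]
orientation: [-179.8, -3.0, -16.6]
force: [-1.4, 0.1, 1.5]
opening: 0.0235
```

move_arm(
  increments=[
    [[0, 0, 0], 0],
    [[0, 0, 0], 0],
    [[0, 0, 0], 0],
    [[0, 0, 0], 0],
    [[0, 0, 0], 0],
    [[0, 0, 0], 0],
    [[0, 0, 0], 0],
    [[0, 0, 0], 0],
  ],
  jaw=0.2,
)

```text
clock: 45.15
tool_pos: [0.5314, 0.1649, 0.1387]
orientation: [-179.8, -3.0, -16.6]
force: [-0.2, 0.6, -0.9]
opening: 0.0524
```

```bash
python3 m.py 19 310 160 120
```

```text
45.2 [0.53142638 0.16491674 0.1386884 ] [-179.75615907   -3.03370441  -16.65102884] 0.05275652359297911 [-0.10520866  0.10158014  0.09853629] [0.09419468 0.18573926 0.03079993]
```

View pics/c19.png

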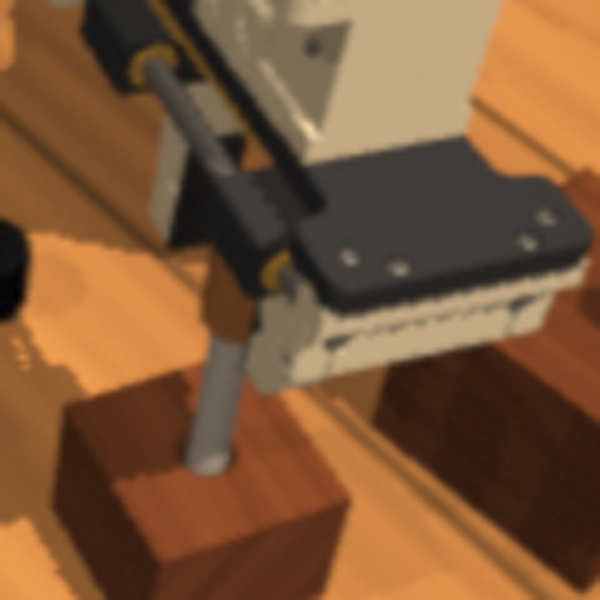

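The rod is down in the hole and released. Retreating upward.

move_arm(
  increments=[
    [[0, 0, 5], 0],
    [[0, 0, 10], 0],
    [[0, 0, 20], 0],
    [[0, 0, 25], 0],
    [[0, 0, 25], 0],
    [[0, 0, 25], 0],
    [[0, 0, 20], 0],
    [[0, 0, 10], 0],
  ],
)

```text
clock: 46.0
tool_pos: [0.5302, 0.1638, 0.2881]
orientation: [-179.8, -3.0, -16.6]
force: [-0.3, 0.6, 0.1]
opening: 0.0533
```

move_arm(
  increments=[
    [[-8, 15, 0], 0],
    [[-15, 30, 0], 0],
    [[-15, 40, 0], 0],
    [[-15, 40, 0], 0],
    [[-15, 40, 0], 0],
    [[-10, 20, 0], 0],
    [[0, 0, 0], 0],
    [[0, 0, 0], 0],
  ],
)

```text
clock: 46.8
tool_pos: [0.4483, 0.3544, 0.2921]
orientation: [-179.6, -3.2, -16.8]
force: [-0.5, -0.1, -0.6]
opening: 0.0522
```

```bash
python3 m.py 20 160 90 280
python3 - <<'E'
from h import *
t=snap('top','top20')
E
```

```text
46.85 [0.44847567 0.3541884  0.29203319] [-179.55861525   -3.17266432  -16.82803293] 0.052973616608776454 [0.50347902 1.03556614 1.00590745] [ 0.0224376   0.24257544 -0.02148081]
```

View pics/c20.png

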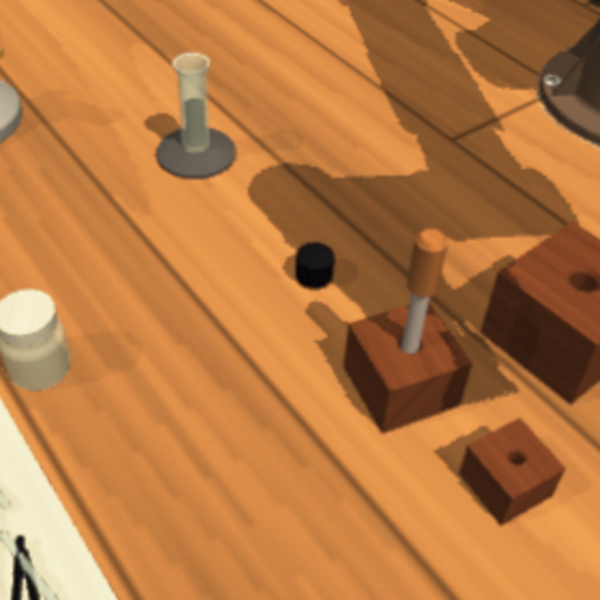

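View pics/top20.png

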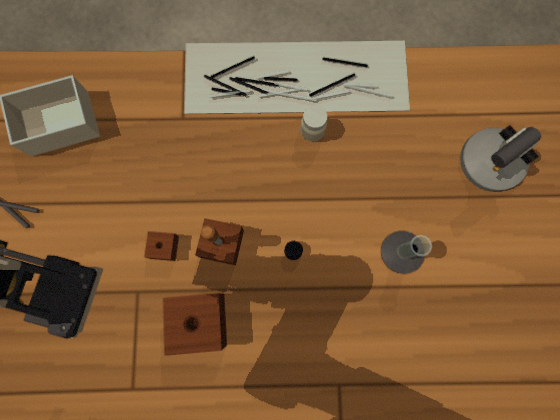

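The rod stands in the middle block with its handle at (208,232), as at the start. The slugs are at the bottom of the tube, the stub and jar haven't moved, and the arm is clear. Handing in.

```bash
python3 -c "
from plant import ctrl
print(ctrl.close_job())"
```

```text
the job is handed in; nothing more can be done
None
```

The slim slug is in the tube on top of the first one, both are pushed down to the cork, and the rod is back in its block. I handed the job in at about 47 s; no verdict is given.

- **Loading and pressing:** The slug dropped onto the first one as intended. With the rod, both slid down at about 5 N until they stopped. I then pressed for roughly 2.4 s, building from about 11 N to 14–15 N on the rod (force reading plus the rod's weight). The highest reading at the end of a move was 13.5 N, well under 25 N. Force within a move is not reported.
- **Slug height:** From the arm height during the press, the slug's centre is about 50 mm above the bench, below the 66 mm limit.
- **Rod:** Its foot came to rest at the same arm height as when I picked it up. In the last top picture its handle is at the same pixel position as at the start.
- **Last pictures:** The slugs are at the bottom of the tube, the stub and jar look unmoved, and the arm touches nothing.

**What was off:**
- The tool tilted about 3° during the press, with 2–3 N of sideways force, so part of the press may have gone into the tube wall.
- The two cameras disagreed by 1–3 mm in y. I aligned the tip to the tube and hole using the scene camera.

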